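# Refit the polishing wheel's push nut on a flat polisher

## Robot

A 6-joint arm with a two-finger parallel gripper is mounted at the origin on the work surface. World frame = base frame: x ahead of the robot, y to its left, z up, the work surface at z = 0. Lengths are in m, angles in rad, forces in N, time in s.
With the tool pointing down it reaches from about 0.35 to 0.975 m from the base axis. Payload 7.1 kg.
Tool frame: the origin (TCP) lies midway between the tips of the shut fingers; the grasp point (between the pads) lies 19 mm behind it; z points along the fingers, y is the line along which they close (so a half turn about z gives the same grasp; the last joint's range is limited). The gripper opens to 88 mm and grips with 3 to 60 N. Pads are 20 mm wide; open, the fingers measure 115 mm over their backs; the gripper's body (75 mm by 178 mm) begins 61 mm behind the grasp point.
Start: joints at [1.162, 0.423, 1.63, -0, 1.089, -0.019], TCP at [0.237, 0.578, 0.223] pointing down, gripper open.
Joint ranges: [-3, 3], [-0.9, 2.11], [0.09, 2.58], [-1.31, 4.45], [0.11, 2.69], [-2.54, 2.54]. Speed limits (rad/s): [2.39, 2.39, 3.01, 3.14, 3.14, 3.14].

## Interface

Orientations are given as a unit quaternion [w, x, y, z].
In Python, from station import move_pose, movel, movej, command_gripper, wait, inverse_kinematics, read_camera, camera_info, MotionError, job_done, get_time, get_joint_pos, get_qvel, get_effort, get_tcp_pos, get_ee_rot, get_ft_force, get_ft_torque, get_grip_width, get_finger_force gives the robot as it stands. Calls block until the motion is done:
- move_pose(position, orientation): joint-space move of the TCP to a pose.
- movel(position, frame=None, v=0.15, until_force=None): straight line of the TCP; frame=None keeps the orientation; v is the mean speed in m/s. With until_force (N) it stops when the force on the tool has changed by that much, and returns True; else False.
- movej(angles): joint-space move.
- command_gripper(opening): opening from 0.0 (shut) to 1.0 (fully open); the grip force is fixed at half the most; returns when the fingers have stopped.
- wait(seconds).
- inverse_kinematics(position, orientation): joint angles nearest the present ones, or None.
- read_camera(name): name is "scene" or "top" or "wrist"; returns the picture (400x640x3 uint8, red, green, blue); there is no depth.
- camera_info(name): a dict with "intrinsics" (3x3 intrinsics, pixels), "T" (4x4, takes a point from camera to world coordinates); the wrist camera has in their place "tool_from_camera" (4x4, takes a point from camera to tool coordinates, whose origin is the TCP and whose axes are the flange's). Camera axes: x right, y up, looking along -z (the intrinsics and any distortion apply to the point x, -y, -z); pixel columns grow to the right and rows downward; lengths in m; the calibration is good to about 2 mm. A picture is of the moment at which its call begins: read the wrist's pose just before it. camera_info takes no time and is no camera call.
A pose or a line that the arm cannot do raises MotionError and nothing moves.
- job_done(): hands the job in; it is judged then, once.
Readings, each from a call of its own:
- get_time(): time.
- get_joint_pos(): joint angles.
- get_qvel(): joint speeds.
- get_effort(): joint torques, N m.
- get_tcp_pos(): TCP position.
- get_ee_rot(): TCP orientation.
- get_ft_force(): force on the tool from outside, world axes, zero at the start.
- get_ft_torque(): the same for the moment, N m.
- get_grip_width(): opening from 0.0 (shut) to 1.0 (fully open).
- get_finger_force(): force on a finger pad.
Only numpy, scipy, OpenCV 4.12 (cv2) and the standard library are available. Lean on these libraries where they do the work, as an engineer would, in place of code of your own. Each camera call takes 0.05 s, during which the arm holds its last target. There are 200 camera calls.

## Task

Swing the polisher's rest arm away from over the shaft until the hole in the arm lines up with the hole in the blue bracket beneath it, and put the red-handled lock pin down through both until its collar sits on the arm. Then press the orange toothed push nut straight down the upright shaft until its flange is tight against the felt wheel, and let go. Leave the other things on the bench undisturbed.

Things in the scene. Friction and masses are not known exactly. Their poses are not given: they have to be found in the camera images.
- polisher: Flat polisher, fixed, place and yaw vary: yellow housing 50 mm high, spanning x -75 to 90, y -150 to 85 mm (a foot out to x -115 at y -123 to -33), with a grey felt wheel (130 mm diameter, 25 mm thick) and a bare shaft through its centre. Origin: on the bench under the shaft; z up. Arm pivot at x 0, y -115; blue bracket at x -84, y -82 mm; fingers closing along (1, -1) clear both at the shaft.
- shaft_top (a point): Centre of the top of the bare upright shaft, 135 mm above the bench. The shaft is 19 mm in diameter and stands 60 mm above the wheel; its top 10 mm tapers to 9 mm diameter.
- wheel_seat (a point): Point on the shaft axis at the top face of the felt wheel, 75 mm above the bench, where the push nut's underside must end; z up.
- bracket_hole (a point): Centre of the 16 mm through-hole, at the top face (140 mm above the bench) of the blue bracket, whose plate is 14 mm thick and open beneath for 70 mm; z up.
- rest_pivot (a point): Pivot axis (vertical) of the rest arm, at the height of the arm's top face, 155 mm above the bench.
- rest (a joint): Angle of the aluminium rest arm about its vertical pivot, rad, anticlockwise from above positive. At 0 it points along the polisher's +y, 10 mm over the shaft top; at 1.2 its hole is in line with the bracket hole. Starts between -0.3 and 0.35, turns from -0.4 to 1.45, has light friction (about 1 N at the knob) and stays where it is left.
- rest_hole (a point): Centre of the 17 mm through-hole in the rest arm, at the arm's top face (155 mm above the bench), 90 mm from the pivot. The arm is 10 mm thick, 36 mm wide, 195 mm long, with a 5 mm gap over the bracket.
- rest_knob (a point): Top centre of the black upright round grip on the rest arm, 20 mm in diameter and 42 mm tall, its top 197 mm above the bench, 155 mm from the pivot on the line through the hole.
- push_nut: Orange push nut, 52 mm tall, standing on its steel flange (64 mm diameter, 8 mm thick); barrel 42 mm diameter; bore 23 mm right through, with four sprung teeth 41 mm up reaching in to a 14 mm circle. Origin: centre of underside; z up. It drops freely over the shaft to about 15 mm above the wheel; from there it takes a press of 12 to 18 N, and stays. When home the shaft stands 8 mm out of its top.
- lock_pin: Lock pin, upright in one of the rack's two holes. 102 mm long: shank 14 mm diameter, 46 mm long, its lowest 10 mm tapered to 6 mm; above it a collar 36 mm diameter, 6 mm thick, then the red round handle, 22 mm diameter, 50 mm long. Origin: the shank's tip; z along the pin to the handle. In the rack the tip is 6 mm above the bench and the collar rests on the rack.
- rack: Fixed wooden rack block 60 x 150 x 52 mm, varying place and yaw, with two 15.5 mm through-holes 35 mm either side of its centre along its y. Origin: centre of its underside. Holds the lock pin and the punch, either way round.
- punch: Bystander: a punch of the lock pin's shape and size but with a blue handle, in the other rack hole. Origin at its tip.
- bottle: Bystander: amber bottle, 56 mm diameter, 130 mm tall, origin at the centre of its underside.
- jar: Bystander: green glass jar with black lid, 60 mm diameter, 75 mm tall, origin at the centre of its underside.
- bar: Bystander: red-brown bar of polishing compound, 75 x 45 x 40 mm (its x, y, z), origin at the centre of its underside.
- wrench: Bystander: steel wrench lying flat on the right of the bench.
- screwdriver: Bystander: screwdriver lying on the left of the bench.
- brush_cup: Bystander: white cup, 70 mm rim diameter, 90 mm tall, standing left of the polisher, origin at the centre of its underside.
Mind the look-alikes: they are no part of the job. What is shaped like the push_nut but purple or yellow is not meant.

How it is judged:
On the way, in this order (a step that is already met when the one before it is completed fails the run):
1. the rest arm is swung clear and the lock pin is down through the arm and the bracket (horizontal distance between each of rest_hole, lock_pin and bracket_hole below 0.005 m and z of lock_pin in the frame of bracket_hole below -0.024 m and angle between lock_pin's own z axis and vertical below 0.12 rad), for 0.2 s.
2. the push nut is pressed home against the felt wheel (z of push_nut in the frame of wheel_seat below 0.003 m and horizontal distance between push_nut and wheel_seat below 0.005 m and angle between push_nut's own z axis and vertical below 0.08 rad), for 0.2 s.
At the end, for the whole second after the job is handed in: Arm hole within 5 mm of the bracket hole; pin within 5 mm of its axis, upright (0.12 rad), tip 24 mm or more below the bracket's top; push nut within 5 mm of the shaft axis, upright (0.08 rad), underside within 3 mm of the felt wheel; both at rest (all of step 1 and all of step 2 and linear speed of each of push_nut, lock_pin below 0.02 m/s); the robot touches nothing.
It fails at once if a bystander is moved more than 30 mm (distance of any of punch, bottle, jar, bar, wrench, screwdriver, brush_cup from where it was at the start of the episode above 0.03 m).
It fails at once if a standing bystander is tipped (angle between any of punch, bottle, jar, bar, brush_cup's own z axis and vertical above 0.35 rad).
It also fails if it takes over 72 s, if anything falls off the work surface, if the arm or the gripper's body presses on something with over 40 N, if the wrist force passes 120 N, or if a joint passes its speed limit or range.

## Working session

There is one attempt and no reset: what is moved stays moved. The work goes in short steps, each a Python script; the robot and the scene stay as the last script left them, time stands still between calls to the robot, and variables do not carry over. Pictures are saved under pics/ and viewed, at most 10 in all, crops included, and the job is handed in when it is done.

```bash
mkdir -p pics; ls; python3 - <<'E'
from station import *
import cv2
for n in ("scene","top"):
    im=read_camera(n); cv2.imwrite(f"pics/{n}0.png",im[:,:,::-1]); i=camera_info(n); print(n,i)
print(camera_info("wrist"),get_ee_rot(),get_time())
E
```

```text
pics
scene {'intrinsics': array([[420.26949618,   0.        , 317.42967431],
       [  0.        , 420.26949618, 207.47597406],
       [  0.        ,   0.        ,   1.        ]]), 'T': array([[-0.8394724 , -0.35284307,  0.41326488,  0.95404623],
       [ 0.54340055, -0.54314008,  0.6400896 ,  0.75925235],
       [-0.00139046,  0.76190591,  0.64768623,  0.8987617 ],
       [ 0.        ,  0.        ,  0.        ,  1.        ]])}
top {'intrinsics': array([[427.55135803,   0.        , 315.87013218],
       [  0.        , 427.55135803, 198.25399854],
       [  0.        ,   0.        ,   1.        ]]), 'T': array([[ 2.62619977e-02,  9.73871458e-01, -2.25576352e-01,
         2.03403051e-01],
       [-9.99648578e-01,  2.63992071e-02, -2.40864981e-03,
         5.67140272e-04],
       [ 3.60932151e-03,  2.25560335e-01,  9.74222515e-01,
         1.41481371e+00],
       [ 0.00000000e+00,  0.00000000e+00,  0.00000000e+00,
         1.00000000e+00]])}
{'intrinsics': array([[286.66062936,   0.        , 322.06325833],
       [  0.        , 286.66062936, 197.4550771 ],
       [  0.        ,   0.        ,   1.        ]]), 'tool_from_camera': array([[ 3.39044132e-04,  9.68719817e-01,  2.48156806e-01,
         6.64628962e-02],
       [ 9.99999943e-01, -3.30006812e-04, -7.80150830e-05,
         3.26313275e-04],
       [ 6.31867955e-06,  2.48156818e-01, -9.68719874e-01,
        -1.60902072e-01],
       [ 0.00000000e+00,  0.00000000e+00,  0.00000000e+00,
         1.00000000e+00]])} [-1.48314623e-04  1.93684303e-01  9.81063667e-01 -6.71353657e-04] 0.1
```

View pics/top0.png

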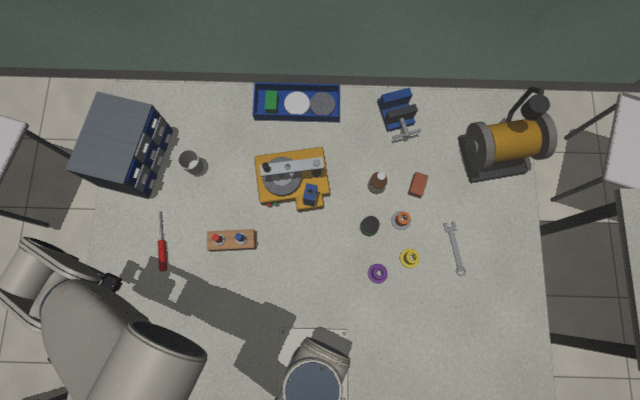

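View pics/scene0.png

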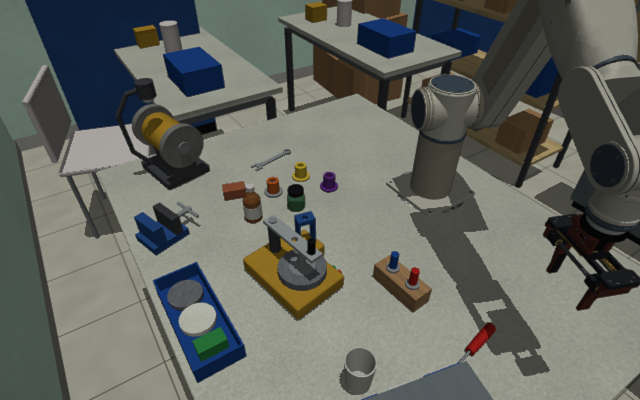

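```bash
cat > h.py <<'E'
from station import *
import numpy as np, cv2
from scipy.spatial.transform import Rotation as R
def R_of(q): return R.from_quat([q[1],q[2],q[3],q[0]]).as_matrix()
def shot(n):
    if n=="wrist":
        p=np.array(get_tcp_pos()); q=get_ee_rot(); im=read_camera(n); i=camera_info(n)
        T=np.eye(4); T[:3,:3]=R_of(q); T[:3,3]=p; T=T@i["tool_from_camera"]
    else:
        im=read_camera(n); i=camera_info(n); T=i["T"]
    return im,i["intrinsics"],T
def onplane(uv,z,K,T):
    d=np.array([(uv[0]-K[0,2])/K[0,0],-(uv[1]-K[1,2])/K[1,1],-1.])
    d=T[:3,:3]@d; o=T[:3,3]
    return (o+d*(z-o[2])/d[2])[:2]
def proj(P,K,T):
    c=T[:3,:3].T@(np.array(P)-T[:3,3]); return np.array([K[0,0]*c[0]/-c[2]+K[0,2],K[1,1]*-c[1]/-c[2]+K[1,2]])
def blobs(im,lo,hi,roi,amin=8):
    hsv=cv2.cvtColor(np.ascontiguousarray(im),cv2.COLOR_RGB2HSV); x0,y0,x1,y1=roi
    m=np.zeros(im.shape[:2],np.uint8); m[y0:y1,x0:x1]=cv2.inRange(hsv,lo,hi)[y0:y1,x0:x1]
    n,l,s,c=cv2.connectedComponentsWithStats(m)
    return m,sorted([(int(s[i,4]),c[i].round(1).tolist(),s[i,:4].tolist()) for i in range(1,n) if s[i,4]>=amin],reverse=True)
def down(yaw):
    # tool z down; finger closing line (tool y) along world angle yaw
    y=np.array([np.cos(yaw),np.sin(yaw),0]);z=np.array([0,0,-1.]);x=np.cross(y,z)
    q=R.from_matrix(np.c_[x,y,z]).as_quat(); return [q[3],q[0],q[1],q[2]]
E
python3 - <<'E'
from h import *
im,K,T=shot("top")
cv2.imwrite("pics/crop.png",cv2.resize(im[140:290,190:440,::-1],(800,480),interpolation=cv2.INTER_CUBIC))
for n,lo,hi,z in(("red",(0,150,90),(6,255,255),.1),("orange",(6,130,130),(14,255,255),.05),("blue",(105,120,60),(125,255,255),.14),("yellow",(15,150,90),(28,255,255),.05)):
    for a,c,b in blobs(im,lo,hi,(190,140,440,290))[1][:4]: print(n,a,c,b,onplane(c,z,K,T).round(3))
E
```

```text
red 28 [215.3, 237.2] [213, 235, 6, 6] [0.376 0.311]
orange 189 [418.6, 184.0] [411, 173, 16, 22] [ 0.577 -0.334]
orange 75 [403.5, 217.6] [398, 212, 12, 12] [ 0.463 -0.282]
blue 125 [310.0, 191.7] [304, 184, 13, 16] [0.519 0.022]
blue 28 [238.3, 236.3] [236, 234, 6, 6] [0.375 0.233]
yellow 1284 [292.8, 177.5] [255, 148, 74, 62] [0.588 0.082]
yellow 133 [409.6, 257.1] [401, 249, 18, 18] [ 0.336 -0.299]
```

View pics/crop.png

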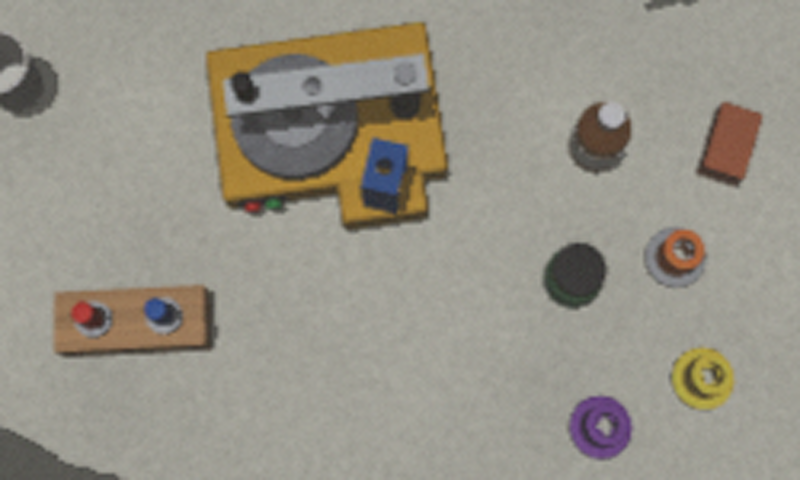

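The orange nut with the steel flange (crop 684,250) is the target; the purple (600,427) and yellow (703,378) nuts have the wrong colour. The red handle (88,314) is the lock pin, and the blue one (158,310) is the punch. On the polisher, the pivot is at (405,72), the arm hole at (313,86), the knob at (243,85) and the bracket hole at (385,167). Next I'll take a closer look from above the polisher.

```bash
cat >> h.py <<'E'
def goto(p,yaw,z,both=True):
    c=[]
    for k in ((0,np.pi,-np.pi) if both else (0,)):
        q=inverse_kinematics([p[0],p[1],z],down(yaw+k))
        if q is not None: c.append((abs(q[5]),yaw+k))
    y=min(c)[1]; move_pose([p[0],p[1],z],down(y)); return y
E
python3 - <<'E'
from h import *
im,K,T=shot("top")
f=lambda u,v,z:onplane((190+u/3.2,140+v/3.2),z,K,T)
P=f(405,72,.155);H=f(313,86,.155);B=f(385,167,.14)
print("pivot",P,"hole",H,"brk",B,np.linalg.norm(H-P),np.linalg.norm(B-P))
d=(H-P);a=np.arctan2(d[1],d[0]); e=B-P; print("arm ang",a,"to bracket",np.arctan2(e[1],e[0]))
print("nut",f(684,250,.052),"pin",f(85,311,.108),"punch",f(155,307,.108))
print("bottle",f(612,115,.13),"jar",f(577,268,.075))
y=goto((P+H+B)/3,a+np.pi/2,.31); print(y,get_joint_pos(),get_time())
im,K,T=shot("wrist"); cv2.imwrite("pics/w1.png",im[:,:,::-1])
np.savez("w1.npz",K=K,T=T)
E
```

```text
pivot [0.60831784 0.00451987] hole [0.59181091 0.09255988] brk [0.51723068 0.02127963] 0.08957411518226556 0.09261620031916579
arm ang 1.7561379623797315 to bracket 2.95963097374576
nut [ 0.46061917 -0.2823771 ] pin [0.37508195 0.30534186] punch [0.38073321 0.23851198]
bottle [ 0.57796829 -0.19855574] jar [ 0.4352695  -0.17105493]
6.468526942764421 [ 4.93862341e-02  2.58332928e-01  1.65843845e+00  1.86824966e-04
  1.22512183e+00 -1.37251040e-01] 2.4833
```

View pics/w1.png

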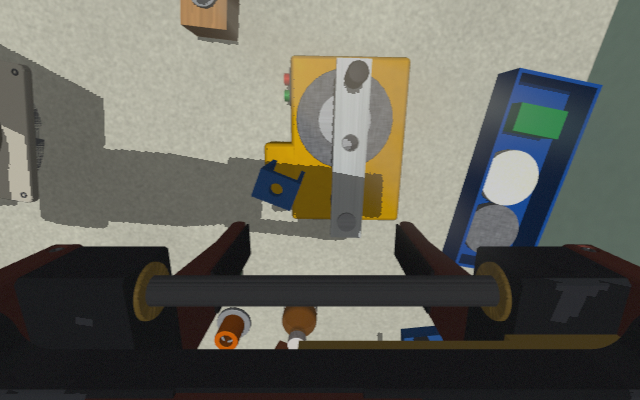

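The wrist view shows the arm hole at (350,143), the pivot screw at (346,221), the knob top at about (357,70) and the bracket hole at (277,188). I'll refine these with local masks.

```bash
python3 - <<'E'
from h import *
im=cv2.imread("pics/w1.png"); g=cv2.cvtColor(im,cv2.COLOR_BGR2GRAY); d=np.load("w1.npz");K,T=d["K"],d["T"]
print(g[132:154:2,334:370:2]); print(im[176:200:2,264:292:2,0]); 
for n,u,z in(("hole",(350,143),.155),("piv",(346,221),.155),("knob",(357,70),.197),("brk",(277,188),.14)): print(n,onplane(u,z,K,T).round(4))
m,b=blobs(im[:,:,::-1],(12,120,60),(30,255,255),(255,45,420,240)); print(b[:2])
big=cv2.resize(im[45:245,245:425],(720,800),interpolation=cv2.INTER_CUBIC)[:, :]
cv2.imwrite("pics/w1c.png",cv2.resize(big,(540,600)))
E
```

```text
[[152 187 184 185 190 193 190 193 190 187 189 191 184 182 181 183 178 129]
 [160 187 186 185 190 193 188 153 121 155 187 190 184 182 181 183 177 129]
 [159 187 186 186 189 178 110 105 105 106 107 171 184 183 181 182 171 128]
 [159 187 185 185 176 113 105 103 104 104 107 111 168 182 181 181 171 128]
 [172 186 185 184 150 169 168 106 105 103 104 101 151 183 181 181 167 134]
 [172 187 185 185 155 166 166 164 142 102 102 101 130 179 181 180 162 130]
 [172 187 186 186 156 164 165 162 163 100  98  94 147 182 180 179 163 124]
 [187 185 186 184 160 163 137 124 111  91  92  98 166 181 181 178 159 123]
 [187 185 186 186 190 137 123 125 111  87  95 144 184 180 181 178 158 123]
 [188 186 186 186 189 187 145 105  98 112 139 184 182 179 181 177 147 121]
 [188 185 186 184 189 191 191 188 188 186 189 184 183 181 182 176 148 121]]
[[77 77 78 78 79 78 78 77 76 60 57 55 22 13]
 [79 79 76 79 77 79 79 78 77 77 79 69 55 55]
 [77 78 78 79 79 79 79 78 77 78 79 78 78 76]
 [78 78 79 79 78 78 77 77 79 80 79 78 78 80]
 [79 76 79 74 29 10 10 27 74 77 78 79 77 78]
 [78 78 77 53 10 10 10 10 30 75 78 78 79 78]
 [80 78 71 45 10 10 10 10 10 58 79 79 78 79]
 [77 78 71 52 27 10 10 10 10 51 80 78 78 78]
 [79 78 75 55 51 15 10 10 10 61 80 79 77 81]
 [78 78 78 71 56 56 54 58 60 75 79 78 79 79]
 [78 77 79 78 76 67 64 69 76 76 79 78 81 79]
 [78 79 77 78 76 78 78 78 77 76 77 79 79 79]]
hole [0.5943 0.0925]
piv [0.6084 0.0045]
knob [0.5826 0.1577]
brk [0.5222 0.0247]
[(4579, [304.1, 147.0], [265, 56, 71, 163]), (4362, [387.2, 142.8], [352, 57, 58, 163])]
```

View pics/w1c.png

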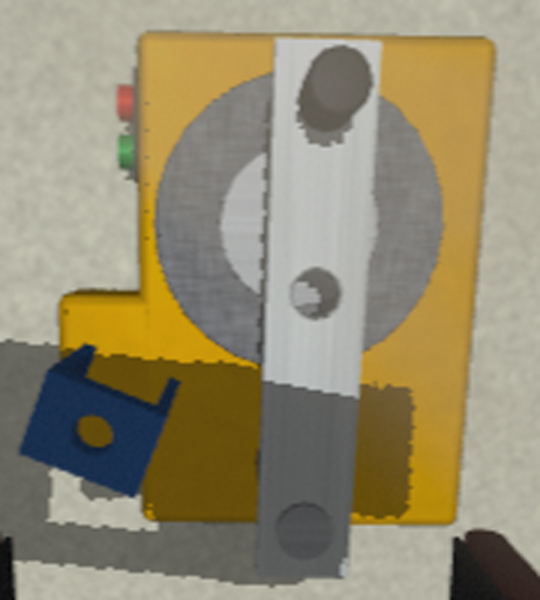

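```bash
python3 - <<'E'
from h import *
d=np.load("w1.npz");K,T=d["K"],d["T"]
A=onplane((409.3,60),.05,K,T);B=onplane((396.7,219),.05,K,T);print("edge yaw",np.arctan2(*(A-B)[::-1])-np.pi/2)
C=np.array([.6084,.0045]); a0=1.7297;a1=2.911; y0=goto(C+.155*np.array([np.cos(a0),np.sin(a0)]),a0+np.pi/2,.26)
kn=lambda a:[*(C+.155*np.array([np.cos(a),np.sin(a)])),.166]
movel(kn(a0),v=.12); command_gripper(0); print(get_grip_width()*88,get_ft_force())
for a in np.linspace(a0,a1,9)[1:]: movel(kn(a),frame=down(y0+a-a0),v=.12)
print(get_ft_force(),get_joint_pos(),get_time())
command_gripper(1.0); p=kn(a1); p[2]=.27; movel(p,v=.2)
# look
h=(C+np.array([.522,.0245]))/2
y=goto(h+np.array([-.02,.02]),a1+np.pi/2,.29)
im,K,T=shot("wrist"); cv2.imwrite("pics/w2.png",im[:,:,::-1]); np.savez("w2.npz",K=K,T=T)
u=proj([.522,.0245,.155],K,T); print(u,y,get_time()); u=u.astype(int)
x0,y0=max(u[0]-100,0),max(u[1]-75,0)
print(x0,y0); cv2.imwrite("pics/w2c.png",cv2.resize(im[y0:y0+150,x0:x0+200,::-1],(800,600),interpolation=cv2.INTER_CUBIC))
E
```

```text
edge yaw 0.1761622590414227
19.466941071782475 [-0.11555892 -0.5158254  -0.53295448]
[-8.25071162  1.03778412  6.61777   ] [ 6.05406477e-02  2.66325705e-01  2.03135373e+00  2.03567142e-04
  8.47845981e-01 -1.27668139e+00] 7.8417
[307.7154354  171.20622568] 7.623388980384689 10.1417
207 96
```

View pics/w2c.png

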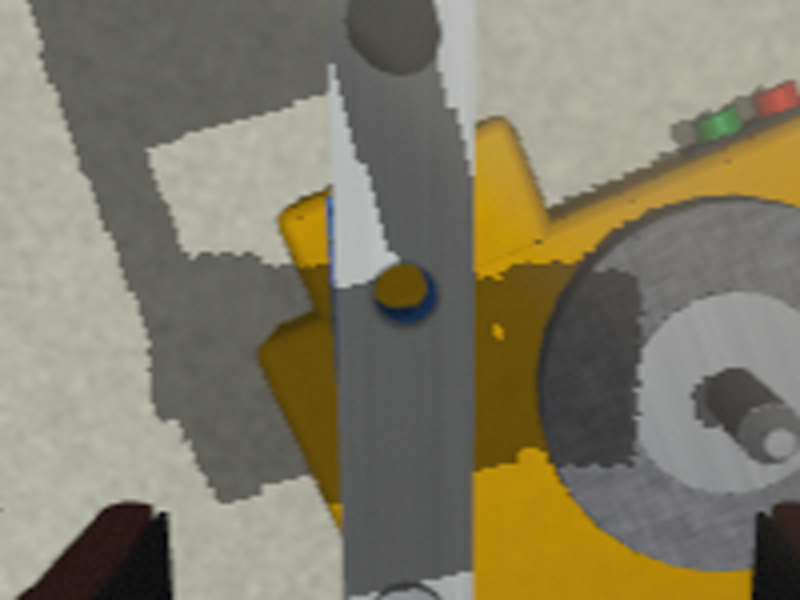

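```bash
python3 - <<'E'
from h import *
d=np.load("w2.npz");K,T=d["K"],d["T"]
px=lambda u,v:(207+u/4,96+v/4)
H=onplane(px(407,293),.155,K,T);P=onplane(px(407,612),.155,K,T);S=onplane(px(780,443),.135,K,T)
print("hole",H,"shaft",S,"cam",T[:3,3])
C=np.array([.6084,.0045]);e=H-C;print("r",np.linalg.norm(e),"ang",np.arctan2(e[1],e[0]))
s=S-C; print("pivot->shaft",np.linalg.norm(s),"yaw",np.arctan2(s[1],s[0])-np.pi/2)
t=np.linspace(0,2*np.pi,60)
for z,r in((.155,8.5),(.145,8.5),(.14,8),(.126,8)):
    q=np.array([proj([H[0]+r/1e3*np.cos(a),H[1]+r/1e3*np.sin(a),z],K,T) for a in t]); q=(q-[207,96])*4
    print(z,q.min(0).round(),q.max(0).round(),q.mean(0).round())
im=cv2.imread("pics/w2.png"); m,b=blobs(im[:,:,::-1],(12,120,40),(30,255,255),(296,155,322,182)); print([(x[0],(np.array(x[1])-[207,96])*4,(np.array(x[2][:2])-[207,96])*4,np.array(x[2][2:])*4) for x in b[:2]])
m,b=blobs(im[:,:,::-1],(100,100,20),(130,255,255),(296,155,322,182)); print([(x[0],(np.array(x[2][:2])-[207,96])*4,np.array(x[2][2:])*4) for x in b[:3]])
E
```

```text
hole [0.52026869 0.02602832] shaft [0.58890304 0.11746277] cam [0.48060843 0.04977345 0.44889875]
r 0.09072263619490528 ang 2.9020089747174698
pivot->shaft 0.11463297173195607 yaw 0.17091250453300377
0.155 [374. 260.] [440. 326.] [407. 293.]
0.145 [377. 255.] [441. 319.] [409. 288.]
0.14 [380. 255.] [439. 314.] [410. 285.]
0.126 [383. 249.] [440. 306.] [412. 278.]
[(107, array([398.8, 284.8]), array([376, 264]), array([48, 44]))]
[(52, array([380, 280]), array([56, 44]))]
```

The arm hole (crop 407,293) sits about 3.7 mm short of the bracket hole, because the gold floor shows only on the left of the hole. The yaw from the shaft agrees at +0.04 rad, so I'll nudge the arm, re-check, then look at the pin.

```bash
python3 - <<'E'
from h import *
C=np.array([.6084,.0045]); a0=2.902;a1=2.952
kn=lambda a:[*(C+.155*np.array([np.cos(a),np.sin(a)])),.166]
k=kn(a0); y0=7.6234-(2.911-2.902)
move_pose([k[0],k[1],.27],down(y0)); movel(k,v=.15); command_gripper(0)
movel(kn(a1),frame=down(y0+a1-a0),v=.05); command_gripper(1.0)
p=kn(a1); p[2]=.27; movel(p,v=.2)
h=(C+np.array([.522,.0245]))/2+np.array([-.02,.02]); move_pose([*h,.29],down(7.6234))
im,K,T=shot("wrist"); cv2.imwrite("pics/w3.png",im[:,:,::-1])
H=C+.0907*np.array([np.cos(2.943),np.sin(2.943)]); t=np.linspace(0,2*np.pi,60)
for z,r in((.155,8.5),(.14,8),(.126,8)):
    q=np.array([proj([H[0]+r/1e3*np.cos(a),H[1]+r/1e3*np.sin(a),z],K,T) for a in t]); print(z,q.min(0).round(1),q.max(0).round(1))
u=proj([*H,.15],K,T).astype(int); roi=(u[0]-13,u[1]-13,u[0]+13,u[1]+13)
for lo,hi in (((12,120,40),(30,255,255)),((100,100,20),(130,255,255))): print([(x[0],x[2]) for x in blobs(im,lo,hi,roi,4)[1][:3]])
# pin look
pin=np.array([.375,.305]); pu=np.array([.381,.2385]); r=pu-pin; yaw=np.arctan2(r[1],r[0])+np.pi/2
y=goto(pin,yaw,.24); im,K,T=shot("wrist"); cv2.imwrite("pics/w4.png",im[:,:,::-1]); np.savez("w4.npz",K=K,T=T,y=y)
print(proj([*pin,.108],K,T),proj([*pin,.052],K,T),y,get_joint_pos(),get_time())
for x in blobs(im,(0,130,50),(8,255,255),(0,0,640,400),60)[1][:4]: print("red",x,onplane(x[1],.1,K,T))
E
```

```text
0.155 [296.9 161. ] [313.3 177.4]
0.14 [298.5 159.8] [313.3 174.5]
0.126 [299.5 158.4] [313.7 172.5]
[(108, [300, 162, 13, 11])]
[(53, [298, 166, 14, 11])]
[320.98101792 189.96290084] [321.13133397 179.88155332] 0.08998192120292314 [ 6.57390766e-01  1.90878059e-01  1.91918122e+00 -1.09201731e-04
  1.03128884e+00  5.67572041e-01] 16.7833
red (1695, [295.0, 10.2], [252, 0, 85, 23]) [0.33578236 0.4714808 ]
red (383, [322.1, 183.1], [313, 170, 20, 26]) [0.37565545 0.31078729]
```

```bash
python3 -c "
import cv2
a=cv2.imread('pics/w3.png')[90:240,210:410];b=cv2.imread('pics/w4.png')[40:240,190:457]
cv2.imwrite('pics/w34.png',cv2.hconcat([cv2.resize(a,(400,300),interpolation=2),cv2.resize(b,(400,300),interpolation=2)]))"
```

```text
(no output)
```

View pics/w34.png

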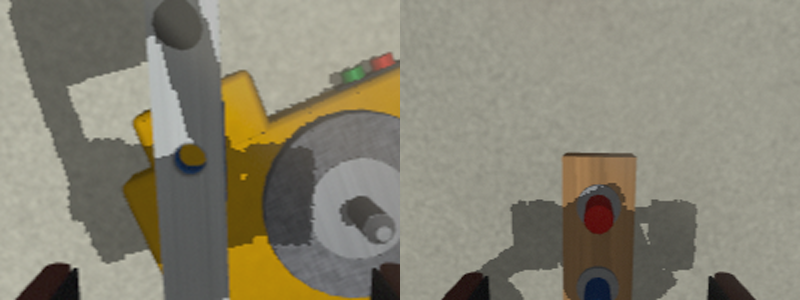

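The arm and bracket holes now line up: the gold floor spans x 300–313 and y 162–173, as predicted. The pin's red top is at about (323,185.5) in the full image, with the blue punch beneath it. Now I'll grasp the pin and insert it.

```bash
python3 - <<'E'
from h import *
d=np.load("w4.npz");K,T=d["K"],d["T"]; y=float(d["y"])
p=onplane((323,185.5),.108,K,T); print("pin",p)
movel([*p,.12],v=.2); movel([*p,.067],v=.12); command_gripper(0); print("w",get_grip_width()*88)
movel([*p,.28],v=.2)
H=np.array([.6084,.0045])+.0905*np.array([np.cos(2.943),np.sin(2.943)])
y=goto(H,2.943+np.pi/2,.28); print(y,get_time())
movel([*H,.225],v=.15)
im,K,T=shot("wrist"); cv2.imwrite("pics/w5.png",im[150:400,180:460,::-1]); 
f0=get_ft_force(); hit=movel([*H,.169],v=.04,until_force=10)
print(hit,get_tcp_pos(),np.array(get_ft_force())-f0,get_time())
E
```

```text
pin [0.37667143 0.30994915]
w 21.545892496039006
7.655388980384689 22.05
True [0.51950337 0.02234601 0.16982535] [-1.70595278 -0.84475958  7.04254463] 23.9333
```

```bash
python3 - <<'E'
from h import *
command_gripper(1.0); p=get_tcp_pos(); movel([p[0],p[1],.29],v=.2)
n=np.array([.4606,-.2824]); y=goto(n,-.69,.2); print(y,get_joint_pos(),get_time())
im,K,T=shot("wrist"); np.savez("w6.npz",K=K,T=T,y=y)
print(proj([*n,.052],K,T))
for x in blobs(im,(4,130,70),(16,255,255),(0,0,640,400),60)[1][:4]: print(x,onplane(x[1],.04,K,T))
s,_,_=shot("scene"); im2=cv2.resize(s[190:300,230:360,::-1],(400,338),interpolation=2)
cv2.imwrite("pics/w6.png",cv2.hconcat([cv2.resize(im[60:320,160:468,::-1],(400,338),interpolation=2),im2]))
E
```

```text
-0.69 [-5.71284825e-01  3.29302303e-01  1.83673708e+00  1.41601682e-04
  9.76497722e-01  1.16931406e-01] 27.1167
[321.70787701 188.18548671]
(2128, [438.9, 155.7], [404, 132, 71, 50]) [ 0.58307759 -0.33860699]
(965, [323.9, 183.6], [306, 163, 37, 42]) [ 0.46421974 -0.28189392]
(344, [350.4, 21.8], [340, 7, 24, 29]) [ 0.58891546 -0.17139141]
(83, [392.1, 36.2], [386, 27, 10, 16]) [ 0.61341182 -0.20831163]
```

View pics/w6.png

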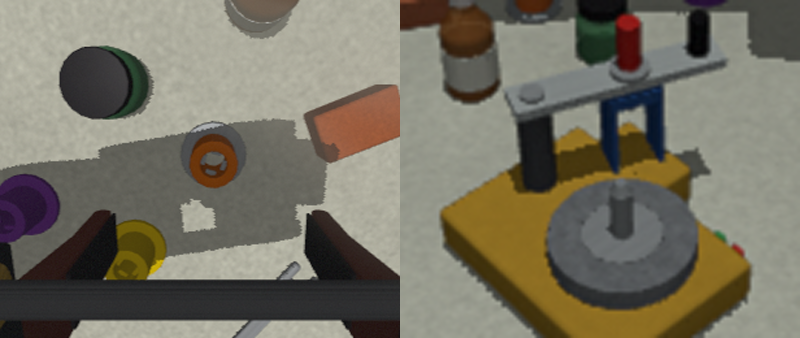

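The pin is seated with its collar on the arm. The nut's top ring is at full-image (324,185). I'll grasp it low, just above the flange, and press it home.

```bash
python3 - <<'E'
from h import *
d=np.load("w6.npz");K,T=d["K"],d["T"]
p=onplane((324.3,185),.052,K,T); print("nut",p)
movel([*p,.09],v=.2); movel([*p,.0125],v=.1); command_gripper(0); print("w",get_grip_width()*88,get_tcp_pos())
movel([*p,.26],v=.2)
S=np.array([.5888,.1177]); y=goto(S,-.614,.26); print(y,get_time())
movel([*S,.155],v=.15)
f0=np.array(get_ft_force()); h1=movel([*S,.106],v=.06,until_force=8); print(h1,get_tcp_pos(),np.array(get_ft_force())-f0,get_time())
if not h1:
    h2=movel([*S,.085],v=.03,until_force=28); print(h2,get_tcp_pos(),np.array(get_ft_force())-f0,get_grip_width()*88,get_time())
E
```

```text
nut [ 0.46507548 -0.28144076]
w 42.21822703298045 [ 0.46498996 -0.28137478  0.01253715]
-0.614 32.5417
False [0.58888335 0.11767139 0.10614138] [-0.79814373 -0.84268099  0.66133833] 34.3583
True [0.59022033 0.11857542 0.09701246] [1.72062885 0.10061869 0.59822506] 42.21970701271561 34.8083
```

```bash
python3 - <<'E'
from h import *
S=get_tcp_pos(); S=[.5893,.118]
for z in (.094,.091,.0885,.086):
    h=movel([*S,z],v=.02,until_force=40); print(h,get_tcp_pos().__repr__(),np.round(get_ft_force(),1),get_time())
    if h: break
E
```

```text
False array([0.58914831, 0.11823477, 0.09368992]) [-0.3  2.1 -2.5] 35.1
False array([0.58947298, 0.11816138, 0.09071211]) [ 3.   3.  -4.5] 35.4
False array([0.58913388, 0.1179384 , 0.08818961]) [ 1.6  3.3 -2.1] 35.675
False array([0.58939767, 0.11802702, 0.08735506]) [-3.3  2.1 11.4] 35.95
```

```bash
python3 - <<'E'
from h import *
print(movel([.5892,.118,.082],v=.02,until_force=30),get_tcp_pos(),np.round(get_ft_force(),1))
command_gripper(1.0); movel([.5892,.118,.27],v=.2)
im,K,T=shot("wrist"); s,_,_=shot("scene"); print(get_time())
u=proj([.5892,.118,.127],K,T); print("pred top",u)
for x in blobs(im,(4,130,70),(14,255,255),(int(u[0])-50,int(u[1])-50,int(u[0])+50,int(u[1])+50),60)[1][:2]: print(x)
cv2.imwrite("pics/w7.png",cv2.hconcat([cv2.resize(im[60:320,160:468,::-1],(400,338),interpolation=2),cv2.resize(s[190:300,230:360,::-1],(400,338),interpolation=2)]))
E
```

```text
True [0.5895983  0.11846942 0.08623485] [-0.8  1.3  3.8]
38.2
pred top [321.83789831 188.63790177]
(953, [322.7, 186.6], [304, 166, 38, 42])
```

View pics/w7.png

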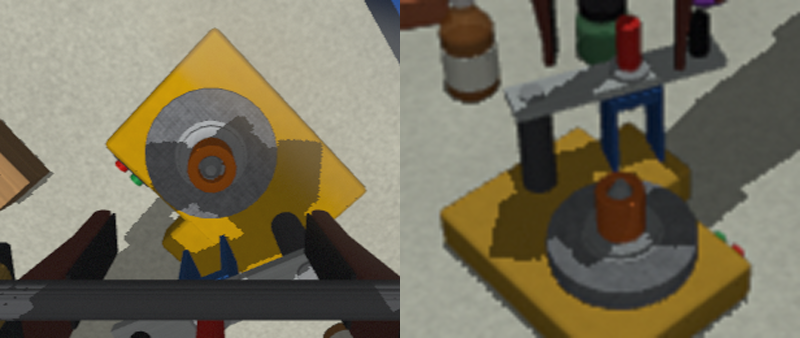

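The nut is on the shaft with the tip protruding, the pin is still seated, and nothing else has moved. I'll confirm the seat by pressing the fingertips on the flange, which should make contact at TCP z ≈ 0.083.

```bash
python3 - <<'E'
from h import *
S=[.5892,.118]
movel([*S,.092],v=.2); command_gripper(.56); print(get_grip_width()*88)
h=movel([*S,.079],v=.015,until_force=25); print(h,get_tcp_pos(),np.round(get_ft_force(),1))
movel([*S,.09],v=.05); command_gripper(1.0); movel([*S,.27],v=.2); print(get_time())
E
```

```text
49.325727979661444
True [0.58925887 0.11805528 0.08338426] [-0.9  0.4  5.8]
42.7583
```

Contact came at 0.0834, so the flange is on the wheel.

```bash
python3 -c "
from station import *
wait(0.5); print(job_done())"
```

```text
the job is handed in; nothing more can be done
None
```

The job is handed in at about 43 s: the rest arm is swung clear and pinned through the bracket, and the orange nut is pressed down onto the felt wheel (fingertip contact on its flange at 83.4 mm, against 83 mm expected when home). The robot was clear of everything, and I saw no bystander moved in the views I checked; the judge's verdict wasn't shown.

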